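# Start the stand's fixing screw square

### The job

The coach screw that fastens the laboratory stand's iron foot to the bench has been stuck in its hole leaning over. Take the socket driver from its wooden holder, fit it fully down over the screw's square head, bring the screw upright and, pressing firmly but without great force, keep it square while you turn it clockwise by about a quarter turn so that its thread starts straight; then lift the driver off and stand it back in the holder. Leave the glassware and other things about it alone.

Things in the scene. Friction and masses are not known exactly. Their poses are not given: they have to be found in the camera images.
- driver_grip (a point): Centre of the socket driver's black handle, a block 44 mm (its x) by 26 mm (its y) by 44 mm tall; grip it across the 26 mm. z is the driver's axis, pointing up from socket to handle; the point is 84 mm above the socket's mouth (its lowest end). Loose, 0.2 to 0.33 kg, standing socket down in the holder at the start.
- driver_socket (a point): The middle of the flat inner end (roof) of the driver's socket, on its axis, 15 mm above the mouth and 69 mm below driver_grip. The square socket is 17.8 mm wide inside, sides parallel to the handle's x and y; the lowest 4 mm flare out to about 21 mm at the mouth.
- driver: The whole driver, 106 mm tall; origin at the middle of the socket's mouth, axes as driver_grip. Below the handle is a round steel shaft 12 mm thick and 42 mm long, then a square steel socket, 28.4 mm outside and 21 mm tall, its sides parallel to the handle's.
- holder: The fixed wooden holder: a square open box, 50 mm outside, 40 mm inside, 45 mm tall, its inner floor 5 mm above the bench, on a 90 mm square foot 5 mm thick. Origin at the centre of its underside, on the bench; z up, sides along x and y. The driver stands on the inner floor and has about 6 mm of play on every side.
- screw: The steel coach screw. Origin where it enters the foot's upper face (14 mm above the bench), about which it rocks; this point stays put. z points up along the screw and shows its lean (0.08 to 0.13 rad at the start, any direction). Friction holds any lean: rocking takes about 3 N sideways at the head. x and y do not turn with the screw and tell nothing of how its square head is turned.
- screw_head (a point): Middle of the flat top of the screw's square head, 45 mm from screw along the screw at the start. Head 16 mm square, 12 mm tall; shank 9 mm thick. How the square is turned about the axis differs every time and is not told (the axes are screw's): look, or feel for it with the socket. The socket goes on within about 0.1 rad of square (repeats each quarter turn).
- screw_turn (a joint): Turn of the screw in rad from where it was at the start (0), clockwise seen from above positive. The screw sinks 6 mm per full turn, 1 mm for each rad. Friction holds it: turning takes about 0.15 N m, pressing alone does not turn it.
- foot: The stand's iron foot, fixed: plate 200 mm (x) by 130 mm (y), 14 mm thick. Origin at the centre of its underside; z up. The screw's hole is 50 mm from the centre to -x on the middle line; an empty rod socket 32 mm across rises to 44 mm above the bench at 65 mm to +x.
- bottle: Bystander: brown glass bottle, 72 mm across, 170 mm tall; origin at its underside.
- beaker: Bystander: glass beaker, 68 mm across, 85 mm tall; origin at its underside.
- crucible: Bystander: porcelain crucible, 42 mm across at the top, 30 mm tall; origin at its underside.
- tube_rack: Bystander: yellow test-tube rack, 70 by 200 mm, 93 mm tall with tubes; origin at the centre of its underside.
There are look-alikes about, which are no part of the job. Leave any pink look-alike of the driver alone. Of the things that look like the holder, take the one that is nearest to the robot's base at the start.

How it is judged:
On the way, in this order (a step that is already met when the one before it is completed fails the run):
1. the driver is lifted out of the holder (horizontal distance between driver and holder above 0.08 m), for 0.1 s.
2. driver fully down on the head (roof within 4 mm), pressing over 4 N, leaning under 0.1 rad, the screw leaning under 0.06 rad and not yet turned 0.3 rad (distance between driver_socket and screw_head below 0.004 m and contact force between driver and screw above 4 N and angle between screw's own z axis and vertical below 0.06 rad and angle between driver's own z axis and vertical below 0.1 rad and value of joint screw_turn below 0.3 rad), for 0.2 s.
3. the screw is turned clockwise by more than 1.1 rad with the driver on it, still square (distance between driver_socket and screw_head below 0.004 m and value of joint screw_turn above 1.1 rad and angle between screw's own z axis and vertical below 0.06 rad), for 0.1 s.
At the end, for the whole second after the job is handed in: The screw has been turned clockwise 1.1 to 2.2 rad from its start and stands square, leaning less than 0.06 rad; the driver stands released and at rest in the holder, its mouth within 12 mm of the holder's axis and less than 12 mm above the bench, leaning less than 0.3 rad (value of joint screw_turn between 1.1 and 2.2 rad and angle between screw's own z axis and vertical below 0.06 rad and horizontal distance between driver and holder below 0.012 m and height (world z) of driver below 0.012 m and angle between driver's own z axis and vertical below 0.3 rad and linear speed of driver below 0.02 m/s); the robot touches nothing.
It fails at once if the screw is turned (over 0.35 rad) while it leans more than 0.08 rad: cross-threaded (value of joint screw_turn above 0.35 rad and angle between screw's own z axis and vertical above 0.08 rad).
It fails at once if the screw is turned backwards by more than 0.5 rad (value of joint screw_turn below -0.5 rad).
It fails at once if the driver bears on the screw with more than 35 N (contact force between driver and screw above 35 N).
It fails at once if the fingers or arm touch the screw (contact force between any of the fingers, the arm and screw above 1 N).
It fails at once if the bottle, beaker, crucible or tube rack is moved more than 30 mm (distance of any of bottle, beaker, crucible, tube_rack from where it was at the start of the episode above 0.03 m).
It also fails if it takes over 72 s, if anything falls off the work surface, if the arm or the gripper's body presses on something with over 40 N, if the wrist force passes 120 N, or if a joint passes its speed limit or range.

### The arm

A 6-joint arm with a two-finger parallel gripper is mounted at the origin on the work surface. World frame = base frame: x ahead of the robot, y to its left, z up, the work surface at z = 0. Lengths are in m, angles in rad, forces in N, time in s.
With the tool pointing down it reaches from about 0.325 to 0.75 m from the base axis. Payload 7.6 kg.
Tool frame: the origin (TCP) lies midway between the tips of the shut fingers; the grasp point (between the pads) lies 19 mm behind it (ctrl.hold_point_z is the distance from the TCP to the grasp point, in m); z points along the fingers, y is the line along which they close (so a half turn about z gives the same grasp; the last joint's range is limited). The gripper opens to 85 mm and grips with 20 to 120 N. Pads are 22 mm wide; open, the fingers measure 114 mm over their backs; the gripper's body (76 mm by 85 mm) begins 54 mm behind the grasp point. The pads swing forward as they close: fully open they stand 13 mm farther back than shut.
Start: joints at [-1.243, 0.052, 1.401, -0, 1.689, -0.07], TCP at [0.203, -0.484, 0.231] pointing down, gripper open.
Joint ranges: [-2.9, 2.9], [-0.91, 2.17], [0.12, 2.37], [-1.06, 4.2], [0.26, 2.73], [-2.93, 2.93]. Speed limits (rad/s): [2.57, 2.57, 3.01, 3.14, 3.14, 3.14].

### API

Orientations are given as a rotation vector (axis times angle).
In Python, from workcell import ctrl gives the robot as it stands. The module is installed in compiled form; this text tells all that it offers.
- The arm moves only by the tool send_rows, never from a script. Its argument "deltas" is a list of rows, each a list of 7 numbers: the closure, from 0 (fully open) to 1 (shut), then the shift along the tool's x, y, z as a fraction of full scale, then the turn, a rotation vector about the tool's x, y, z as a fraction of full scale. In form: [[gripper, tx, ty, tz, ax, ay, az], ...]. A call has 1 to 12 rows; each row is the pose to reach, as a shift and turn from the pose commanded when the call began, along the tool's axes at that moment, turning the shorter way round; what a row does not reach only later rows make up. Full scale, the value 1, is 0.3 m for a shift and 180 degrees for a turn. A row lasts 1/8 s, in which the tool goes at most 62.5 mm and 10.7 degrees, less where a joint would pass 70% of its speed; a pose out of reach is approached as far as the arm can. A call with a number of a shift or a turn outside -1 to 1 is refused whole. A call with a gripper value outside its range is refused whole. The fingers move at their own pace and stop on an object; "squeeze" is the grip in N (left out, the last holds). Time passes only in rows, so rows that repeat a pose let the fingers close. It gives the time, the measured TCP pose, the force, the opening and the grip force at its end, in the units of the state.
- ctrl.sense(): the state, without advancing time (a new reading comes with each control period).
- ctrl.grab_frame(name): name is "side" or "top" or "wrist"; returns a dict with "color" (420x560x3 uint8, red, green, blue), "vfov" (degrees; the focal length in pixels is half the picture's height over the tangent of half this angle, whatever the lens; pixels are square), "cx", "cy" (the principal point, pixels), "xyz" and "orientation" of the camera in the world; the wrist camera has in their place "mount" (4x4, takes a point from camera to tool coordinates, whose origin is the TCP and whose axes are the flange's). Camera axes: x right, y down, z forward; pixel columns grow to the right and rows downward; lengths in m; the calibration is good to about 2 mm. The wrist camera is an equidistant fisheye: a pixel r from the principal point sees the ray r / f radians off the axis. A picture is of the moment at which its call begins: read the wrist's pose just before it. There is no depth.
- ctrl.sign_off(): hands the job in; it is judged then, once.
The state is a dict: "time_s": time; "q": joint angles; "joint_velocities": joint speeds; "tau": joint torques, N m; "tcp_pos": TCP position; "tcp_rot": TCP orientation; "force": force on the tool from outside, world axes, zero at the start; "ft_torque": the same for the moment, N m; "opening": opening from 0.0 (shut) to 1.0 (fully open); "grip_force": force on a finger pad.
Only numpy, scipy, OpenCV 4.12 (cv2) and the standard library are available. Lean on these libraries where they do the work, as an engineer would, in place of code of your own. Each camera call takes 0.05 s, during which the arm holds its last target. There are 200 camera calls.

## Working session

There is one attempt and no reset: what is moved stays moved. The work goes in short steps, Python scripts to look and compute and a tool call to move; the robot and the scene stay as the last step left them, time stands still between calls to the robot, and variables do not carry over. Pictures are saved under pics/ and viewed, at most 10 in all, crops included, and the job is handed in when it is done.

Besides the shell and the picture viewer there is one more tool, called after "Call:" by a JSON object that holds its "method" and its "body", one argument or row to a line. send_rows: Moves the arm, as the interface text tells. Shift numbers are shares of 0.3 m and turn numbers shares of 180 degrees, none past 1 either way. Its arguments: {"type":"object","properties":{"deltas":{"type":"array","items":{"type":"array","items":{"type":"number","minimum":-1,"maximum":1}}},"squeeze":{"type":"number"}},"required":["deltas"]}

```bash
mkdir -p pics; cat > h.py <<'E'
import numpy as np, cv2
from scipy.spatial.transform import Rotation as R
from workcell import ctrl
def Rm(o):
    o=np.array(o,float)
    return o if o.shape==(3,3) else (R.from_rotvec(o).as_matrix() if o.size==3 else R.from_quat(o).as_matrix())
def grab(name,fn=None):
    s=ctrl.sense(); f=ctrl.grab_frame(name); s2=s
    f['name']=name
    if name=='wrist':
        T=np.eye(4);T[:3,:3]=Rm(s['tcp_rot']);T[:3,3]=s['tcp_pos'];f['T']=T@np.array(f['mount'])
    else:
        T=np.eye(4);T[:3,:3]=Rm(f['orientation']);T[:3,3]=f['xyz'];f['T']=T
    f['f']=f['color'].shape[0]/2/np.tan(np.radians(f['vfov'])/2)
    if fn: cv2.imwrite(fn,f['color'][:,:,::-1])
    np.save('last_'+name+'.npy',f,allow_pickle=True)
    return f
def load(n): return np.load(n,allow_pickle=True).item()
def ray(f,u,v):
    a=np.array([(u-f['cx']),(v-f['cy'])],float)
    if f['name']=='wrist':
        r=np.hypot(*a); th=r/f['f']; d=np.array([*(a/max(r,1e-9)*np.sin(th)),np.cos(th)])
    else: d=np.array([*(a/f['f']),1.]); d/=np.linalg.norm(d)
    return f['T'][:3,3],f['T'][:3,:3]@d
def atz(f,u,v,z):
    o,d=ray(f,u,v); return o+d*(z-o[2])/d[2]
def proj(f,p):
    c=np.linalg.inv(f['T'])@np.array([*p,1.]); c=c[:3]
    if f['name']=='wrist':
        r=np.hypot(c[0],c[1]); th=np.arctan2(r,c[2]); k=f['f']*th/max(r,1e-9)
    else: k=f['f']/c[2]
    return np.array([f['cx']+k*c[0],f['cy']+k*c[1]])
def tri(obs):
    A=np.zeros((3,3));b=np.zeros(3);L=[ray(*o) for o in obs]
    for o,d in L:
        P=np.eye(3)-np.outer(d,d);A+=P;b+=P@o
    x=np.linalg.solve(A,b); return x,[float(np.linalg.norm((np.eye(3)-np.outer(d,d))@(x-o))) for o,d in L]
def crop(f,u,v,w,h,k,fn):
    c=f['color'][max(0,v-h//2):v+h//2,max(0,u-w//2):u+w//2,::-1]
    cv2.imwrite(fn,cv2.resize(c,None,fx=k,fy=k,interpolation=cv2.INTER_CUBIC)); print('crop origin',max(0,u-w//2),max(0,v-h//2),'scale',k)
E
python3 - <<'E'
from h import *
np.set_printoptions(precision=4,suppress=True)
print(ctrl.sense())
fs=[grab(n) for n in ('top','side')]
for f in fs: print(f['T'],f['vfov'],f['cx'],f['cy'])
cv2.imwrite('pics/top.png',fs[0]['color'][:,:,::-1]);cv2.imwrite('pics/side.png',fs[1]['color'][:,:,::-1])
E
```

```text
{'time_s': 0.0, 'q': array([-1.2433,  0.0529,  1.4017, -0.    ,  1.6886, -0.0703]), 'joint_velocities': array([-0.0005,  0.0004, -0.0022, -0.0011,  0.0009,  0.0014]), 'tau': array([  0.0001, -38.1662, -36.0186,   0.    ,   0.0062,   0.    ]), 'tcp_pos': array([ 0.2033, -0.4837,  0.2304]), 'tcp_rot': array([-3.0781, -0.6204,  0.0004]), 'force': array([ 0.6024, -1.0376, -0.0503]), 'ft_torque': array([ 0.0138, -0.0104,  0.0344]), 'grip_force': 0.0, 'opening': 1.0009613208531258}
[[ 0.0036 -0.9857  0.1687  0.4301]
 [-1.     -0.0036  0.0003 -0.0075]
 [ 0.0003 -0.1687 -0.9857  0.9804]
 [ 0.      0.      0.      1.    ]] 54.85542866062412 274.1500019468711 209.27700866179666
[[ 0.9948 -0.0745  0.0689  0.5053]
 [-0.1006 -0.6322  0.7683 -1.1534]
 [-0.0136 -0.7712 -0.6364  1.0256]
 [ 0.      0.      0.      1.    ]] 43.576853243046514 288.54549850839106 204.6665915530481
```

View pics/top.png

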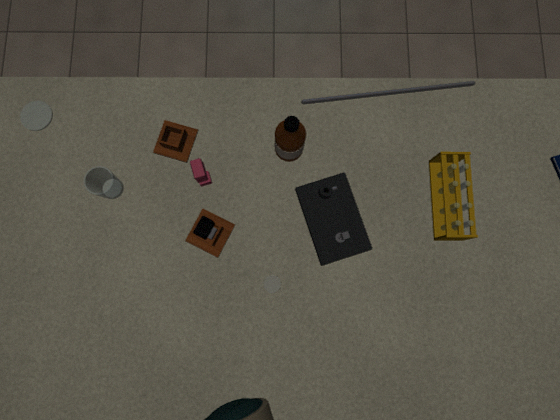

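View pics/side.png

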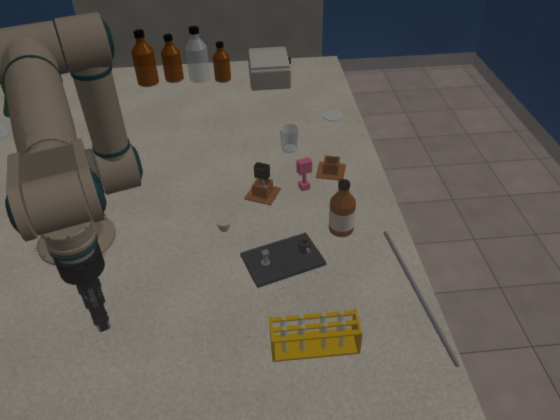

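The top view shows the driver's holder at about (210,232), the pink decoy at (201,172), the foot at about (333,220) and the screw at about (341,237). In the side view the driver is at (262,180) and the screw at (265,257). Next I'll enlarge these.

```bash
python3 - <<'E'
from h import *
t=load('last_top.npy');s=load('last_side.npy')
def c(f,u,v): 
    a=f['color'][v:v+60,u:u+80,::-1]; a=cv2.resize(a,(400,300),interpolation=cv2.INTER_CUBIC)
    return np.clip(a.astype(float)*1.8,0,255).astype(np.uint8)
im=np.vstack([np.hstack([c(t,170,202),c(t,300,202)]),np.hstack([c(s,225,155),c(s,230,230)])])
cv2.imwrite('pics/c1.png',im)
E
```

```text
(no output)
```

View pics/c1.png

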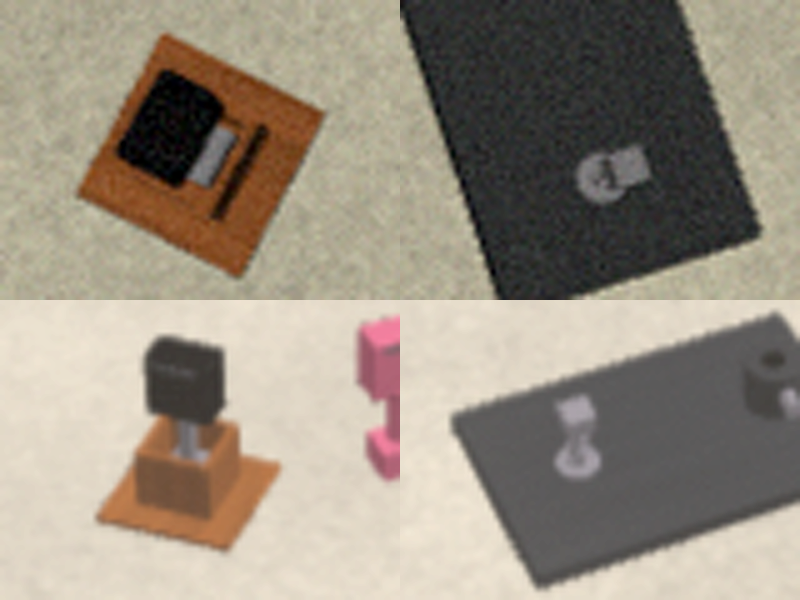

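```bash
python3 - <<'E'
from h import *
np.set_printoptions(precision=4,suppress=True)
t=load('last_top.npy');s=load('last_side.npy')
T=lambda x,y,u0,v0,z,f=t:atz(f,u0+(x+.5)/5-.5,v0+(y+.5)/5-.5,z)
F=np.array([T(*p,170,202,.005) for p in [(165,35),(325,113),(243,276),(78,195)]]);print(F,F.mean(0),np.linalg.norm(np.diff(F,axis=0),axis=1))
d=F[1]-F[0];print('yaw',np.degrees(np.arctan2(d[1],d[0])))
F=np.array([T(*p,225,155,.005,s) for p in [(280,465-300),(228,550-300),(96,518-300)]]);print('side',F,(F[0]+F[2])/2)
F=np.array([T(*p,170,202,.111) for p in [(170,70),(222,98),(180,187),(118,150)]]);print('handle',F,F.mean(0))
h=tri([(t,300+(632-400)/5-.5,202+165/5-.5),(s,230+(576-400)/5-.5,230+(412-300)/5-.5)]);print('head',h)
# washer/base
b=[T(602-400,178,300,202,.014),T(578-400,460-300,230,230,.014,s)];print('hole',b)
F=np.array([T(*p,300,202,.014) for p in [(762-400,233),(500-400,300)]]);print('footedge',F)
for n,z,a,b in (('bottle',.17,(292,123),(344,185)),('cruc',.03,(270,283),(224,225)),):
  print(n,atz(t,*a,z),atz(s,*b,z))
E
```

```text
[[0.5981 0.1679 0.005 ]
 [0.5599 0.0888 0.005 ]
 [0.481  0.1265 0.005 ]
 [0.5196 0.2072 0.005 ]] [0.5397 0.1476 0.005 ] [0.0878 0.0875 0.0894]
yaw -115.78301789596362
side [[0.5993 0.1663 0.005 ]
 [0.5602 0.0855 0.005 ]
 [0.481  0.1262 0.005 ]] [0.5402 0.1463 0.005 ]
handle [[0.5644 0.1461 0.111 ]
 [0.5522 0.1232 0.111 ]
 [0.5135 0.1401 0.111 ]
 [0.5294 0.1674 0.111 ]] [0.5399 0.1442 0.111 ]
head (array([ 0.5293, -0.1715,  0.0586]), [0.0006359119261363751, 0.0006359119261361516])
hole [array([ 0.5283, -0.1651,  0.014 ]), array([ 0.5287, -0.1632,  0.014 ])]
footedge [[ 0.5023 -0.2408  0.014 ]
 [ 0.4701 -0.1154  0.014 ]]
bottle [ 0.7536 -0.0442  0.17  ] [ 0.7536 -0.0557  0.17  ]
cruc [0.4199 0.0018 0.03  ] [ 0.4211 -0.0207  0.03  ]
```

```bash
cat >> h.py <<'E'
def Rt(yaw,tilt=(0,0,0)):  # tool down, tool x at world angle yaw(deg); tilt world rotvec
    y=np.radians(yaw);x=np.array([np.cos(y),np.sin(y),0]);z=np.array([0,0,-1.]);M=np.column_stack([x,np.cross(z,x),z])
    return R.from_rotvec(tilt).as_matrix()@M
def plan(p,yaw=None,tilt=(0,0,0),ref=None):
    s=ctrl.sense(); M0=Rm(s['tcp_rot']);p0=s['tcp_pos']
    if ref: p0,M0=np.array(ref[0]),ref[1]
    M=M0 if yaw is None else Rt(yaw,tilt)
    d=M0.T@(np.array(p)-p0); rv=R.from_matrix(M0.T@M).as_rotvec()
    print('row',np.round(d/.3,4),np.round(rv/np.pi,4),'rows>=',max(np.linalg.norm(d)/.0625,np.degrees(np.linalg.norm(rv))/10.7))
def st():
    s=ctrl.sense();M=Rm(s['tcp_rot']);print('t',round(s['time_s'],2),'p',np.round(s['tcp_pos'],4),'yaw',np.round(np.degrees(np.arctan2(M[1,0],M[0,0])),2),'z',np.round(M[:,2],4),'q',np.round(s['q'],2),'F',np.round(s['force'],1),'T',np.round(s['ft_torque'],2),'op',round(s['opening'],3),'g',s['grip_force'])
E
python3 - <<'E'
from h import *
np.set_printoptions(precision=4,suppress=True)
f=grab('wrist');print(f['mount'],f['vfov'],f['f'],f['cx'],f['cy']);st()
m=np.array(f['mount'])
# aim point: camera above the screw
for yaw in (100,):
    off=Rt(yaw)@m[:3,3]; print('cam off',off,'axis',Rt(yaw)@m[:3,2])
plan([.53,-.17,.22],100)
E
```

```text
[[-0.0004 -0.9542 -0.2992  0.0765]
 [ 1.     -0.0007  0.0009  0.0005]
 [-0.0011 -0.2992  0.9542 -0.142 ]
 [ 0.      0.      0.      1.    ]] 65.70646984690485 325.19226210127806 276.3145582869604 203.05963161208626
t 0.15 p [ 0.2033 -0.4838  0.2307] yaw 22.79 z [-0.0004  0.0011 -1.    ] q [-1.24  0.05  1.4  -0.    1.69 -0.07] F [ 0.1 -0.3 -0.3] T [ 0.    0.02 -0.02] op 0.998 g 0.0
cam off [-0.0128  0.0754  0.142 ] axis [ 0.0528 -0.2945 -0.9542]
row [ 1.4091 -0.5425  0.0364] [-0.0003 -0.0003 -0.4289] rows>= 7.249628854349782
```

```bash
python3 - <<'E'
from h import *
plan([.40,-.33,.21],70)
E
```

```text
row [ 0.803  -0.2186  0.0693] [-3.000e-04 -2.000e-04 -2.623e-01] rows>= 4.412204783808071
```

Call:
{"method": "send_rows", "body": {
  "deltas": [
    [0,0.803,-0.219,0.069,0,0,-0.262],
    [0,0.803,-0.219,0.069,0,0,-0.262],
    [0,0.803,-0.219,0.069,0,0,-0.262],
    [0,0.803,-0.219,0.069,0,0,-0.262],
    [0,0.803,-0.219,0.069,0,0,-0.262],
    [0,0.803,-0.219,0.069,0,0,-0.262]
  ]
}}

```text
time_s: 0.9
tcp_pos: [0.4003, -0.3296, 0.2102]
tcp_rot: [-2.573, -1.801, 0.0]
force: [0.1, -0.7, -1.2]
opening: 1.001
grip_force: 0.0
```

```bash
python3 - <<'E'
from h import *
st();plan([.543,-.247,.085],100)
E
```

```text
t 0.9 p [ 0.4003 -0.3296  0.2102] yaw 69.98 z [-6.e-04  3.e-04 -1.e+00] q [-0.76  0.04  1.45 -0.    1.65 -0.41] F [ 0.1 -0.7 -1.2] T [ 0.01 -0.02 -0.02] op 1.001 g 0.0
row [0.4214 0.3529 0.4172] [-2.000e-04 -1.000e-04 -1.668e-01] rows>= 3.312426958471309
```

Call:
{"method": "send_rows", "body": {
  "deltas": [
    [0,0.421,0.353,0.417,0,0,-0.167],
    [0,0.421,0.353,0.417,0,0,-0.167],
    [0,0.421,0.353,0.417,0,0,-0.167],
    [0,0.421,0.353,0.417,0,0,-0.167],
    [0,0.421,0.353,0.417,0,0,-0.167],
    [0,0.421,0.353,0.417,0,0,-0.167]
  ]
}}

```text
time_s: 1.65
tcp_pos: [0.5425, -0.2494, 0.0873]
tcp_rot: [2.021, 2.402, 0.0]
force: [-0.3, 0.8, 0.0]
opening: 0.999
grip_force: 0.0
```

```bash
python3 - <<'E'
from h import *
f=grab('wrist');np.save('w_screw.npy',f,allow_pickle=True);st()
p=proj(f,(.5293,-.1715,.0586)).round().astype(int);print(p)
u,v=np.clip(p[0],80,480),np.clip(p[1],60,360)
crop(f,u,v,160,120,5,'pics/w1.png')
E
```

```text
t 1.7 p [ 0.5426 -0.2494  0.0874] yaw 99.85 z [ 0.0024 -0.0017 -1.    ] q [-0.49  0.34  1.36 -0.    1.43 -0.66] F [ 0.5 -0.2  0.9] T [-0.01  0.01  0.02] op 0.999 g 0.0
[277  98]
crop origin 197 38 scale 5
```

View pics/w1.png

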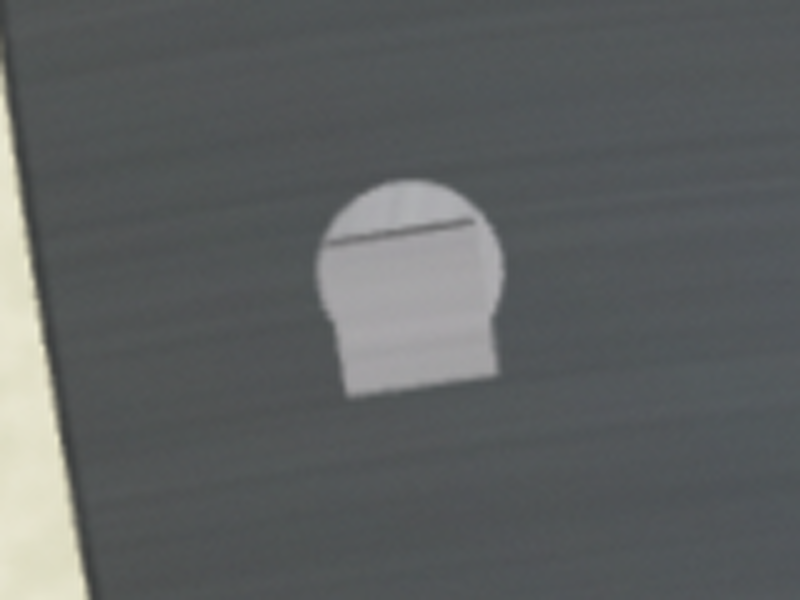

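The head's top face shows corners at about (327,243), (473,220), (498,375) and (348,397) in the crop. The washer around it is centred at about (410,272).

```bash
python3 - <<'E'
from h import *
np.set_printoptions(precision=4,suppress=True)
f=load('w_screw.npy');t=load('last_top.npy');s=load('last_side.npy')
P=[(197+(x+.5)/5-.5,38+(y+.5)/5-.5) for x,y in [(327,243),(473,220),(498,375),(348,397)]]
C=np.array([atz(f,*p,.0587) for p in P]);print(C,C.mean(0),np.linalg.norm(np.diff(C,axis=0,append=C[:1]),axis=1))
for i in range(4):
    d=C[(i+1)%4]-C[i];print(np.degrees(np.arctan2(d[1],d[0]))%90)
m=np.mean(P,0)
print(tri([(f,*m),(t,300+(632-400)/5-.5,202+165/5-.5),(s,230+(576-400)/5-.5,230+(412-300)/5-.5)]))
print('hole',atz(f,197+410/5,38+273/5,.0165))
print('edge',[atz(f,197+x/5,38+y/5,.014)for x,y in [(5,50),(88,580)]])
# plan: next view of holder, yaw 156
h=np.array([.54,.1465,0]);off=Rt(156)@np.array(f['mount'])[:3,3];print(off)
plan([.543,-.1,.22],130)
E
```

```text
[[ 0.5208 -0.1665  0.0587]
 [ 0.5352 -0.1616  0.0587]
 [ 0.5406 -0.1771  0.0587]
 [ 0.5257 -0.1821  0.0587]] [ 0.5306 -0.1718  0.0587] [0.0152 0.0165 0.0157 0.0163]
19.01231606117032
19.126177818169964
18.422675116787246
17.255393601148427
(array([ 0.5297, -0.1717,  0.0587]), [0.0008413739605932448, 0.0003023572243154682, 0.001040962406817497])
hole [ 0.5302 -0.167   0.0165]
edge [array([ 0.4723, -0.1446,  0.014 ]), array([ 0.4944, -0.2142,  0.014 ])]
[-0.0696  0.0309  0.142 ]
row [ 0.4896  0.0875 -0.4427] [ 0.0005  0.0008 -0.1675] rows>= 3.196062394315891
```

Call:
{"method": "send_rows", "body": {
  "deltas": [
    [0,0,0,-0.3,0,0,0],
    [0,0.49,0.088,-0.4,0,0,-0.167],
    [0,0.49,0.088,-0.4,0,0,-0.167],
    [0,0.49,0.088,-0.4,0,0,-0.167],
    [0,0.49,0.088,-0.4,0,0,-0.167],
    [0,0.49,0.088,-0.4,0,0,-0.167]
  ]
}}

```text
time_s: 2.45
tcp_pos: [0.5429, -0.0997, 0.2059]
tcp_rot: [1.33, 2.845, -0.001]
force: [-0.2, -0.6, -0.9]
opening: 0.999
grip_force: 0.0
```

```bash
python3 - <<'E'
from h import *
np.set_printoptions(precision=4,suppress=True)
t=load('last_top.npy')
C=np.array([atz(t,*p,.014) for p in [(295,187),(344,174),(371,249),(322,265)]]);print(C,C.mean(0),np.linalg.norm(np.diff(C,axis=0,append=C[:1]),axis=1))
c=C.mean(0);r=(C[2]+C[3]-C[0]-C[1]);r/=np.linalg.norm(r);print('hole',c+.05*r,np.degrees(np.arctan2(r[1],r[0])))
st();plan([.61,.116,.16],156)
E
```

```text
[[ 0.651  -0.058   0.014 ]
 [ 0.6842 -0.1787  0.014 ]
 [ 0.5003 -0.2383  0.014 ]
 [ 0.4621 -0.1209  0.014 ]] [ 0.5744 -0.149   0.014 ] [0.1252 0.1933 0.1235 0.1991]
hole [ 0.5269 -0.1646  0.014 ] -161.7926265210326
t 2.45 p [ 0.5429 -0.0997  0.2059] yaw 129.88 z [ 0.0007 -0.0007 -1.    ] q [-0.25  0.14  1.36 -0.    1.64 -0.94] F [-0.2 -0.6 -0.9] T [-0.03 -0.03 -0.01] op 0.999 g 0.0
row [0.4087 0.6325 0.1526] [-0.      0.0003 -0.1451] rows>= 3.688189519161908
```

Call:
{"method": "send_rows", "body": {
  "deltas": [
    [0,0.41,0.632,0.14,0,0,-0.145],
    [0,0.41,0.632,0.14,0,0,-0.145],
    [0,0.41,0.632,0.14,0,0,-0.145],
    [0,0.41,0.632,0.14,0,0,-0.145],
    [0,0.41,0.632,0.14,0,0,-0.145],
    [0,0.41,0.632,0.14,0,0,-0.145]
  ]
}}

```text
time_s: 3.2
tcp_pos: [0.6093, 0.116, 0.163]
tcp_rot: [-0.652, -3.072, 0.001]
force: [0.5, -0.5, 1.0]
opening: 0.999
grip_force: 0.0
```

```bash
python3 - <<'E'
from h import *
f=grab('wrist');np.save('w_drv.npy',f,allow_pickle=True);st()
p=proj(f,(.54,.145,.09)).round().astype(int);print(p)
u,v=np.clip(p[0],100,480),np.clip(p[1],75,360)
crop(f,u,v,200,150,4,'pics/w2.png')
E
```

```text
t 3.25 p [0.6094 0.1158 0.1635] yaw 156.0 z [-1.e-04 -6.e-04 -1.e+00] q [ 0.13  0.35  1.2  -0.    1.6  -1.02] F [-0.1 -1.1 -0.1] T [0.02 0.   0.01] op 0.997 g 0.0
[275 106]
crop origin 175 31 scale 4
```

View pics/w2.png

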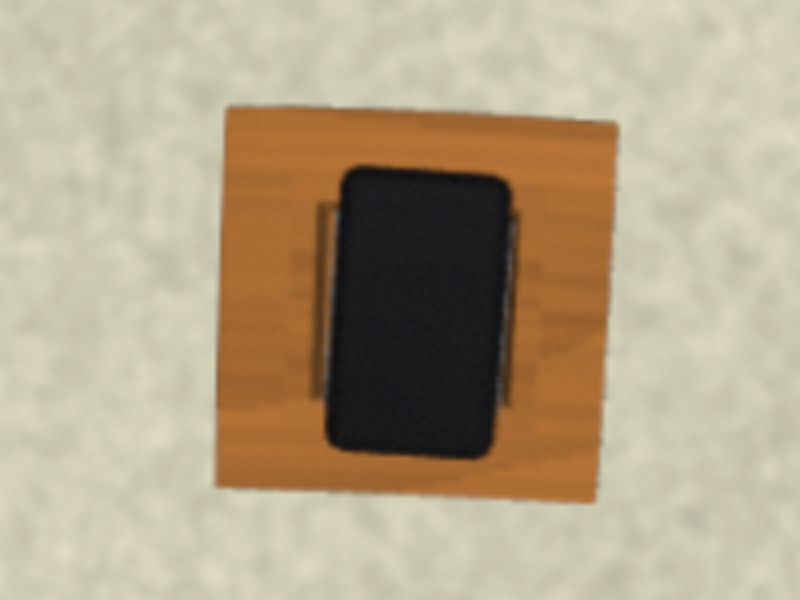

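The handle's top corners are at (341,166), (512,176), (494,460) and (325,449) in the crop. The holder foot's corners are at (227,106), (618,123), (597,502) and (216,487).

```bash
python3 - <<'E'
from h import *
np.set_printoptions(precision=4,suppress=True)
f=load('w_drv.npy')
def q(L,z):
    C=np.array([atz(f,175+(x+.5)/4-.5,31+(y+.5)/4-.5,z) for x,y in L]);print(C.mean(0),np.linalg.norm(np.diff(C,axis=0,append=C[:1]),axis=1))
    for i in range(4):
        d=C[(i+1)%4]-C[i];print(np.degrees(np.arctan2(d[1],d[0]))%180,end=' ')
    print();return C.mean(0)
c=q([(341,166),(512,176),(494,460),(325,449)],.111);q([(227,106),(618,123),(597,502),(216,487)],.005)
plan([.5405,.1440,.17],154);
E
```

```text
[0.5427 0.1469 0.111 ] [0.025  0.0427 0.0254 0.0425]
62.772444385719346 152.89488489595954 62.25120719250634 152.45084384808564 
[0.5419 0.1472 0.005 ] [0.0889 0.0889 0.0893 0.0891]
63.59920826131016 153.81129756631495 63.720822302914456 153.50831714027336 
row [ 0.2479 -0.0075 -0.0218] [-0.0002  0.      0.0111] rows>= 1.1950970459801364
```

```bash
python3 - <<'E'
from h import *
plan([.542,.1465,.072],152.6)
E
```

```text
row [0.2468 0.0024 0.3048] [-0.0002  0.0001  0.0189] rows>= 1.8825323646967527
```

Call:
{"method": "send_rows", "body": {
  "deltas": [
    [0,0.247,0.0,0.0,0,0,0.019],
    [0,0.247,0.0,0.0,0,0,0.019],
    [0,0.247,0.002,0.0,0,0,0.019],
    [0,0.247,0.002,0.15,0,0,0.019],
    [0,0.247,0.002,0.305,0,0,0.019],
    [0,0.247,0.002,0.305,0,0,0.019],
    [0,0.247,0.002,0.305,0,0,0.019]
  ]
}}

```text
time_s: 4.12
tcp_pos: [0.5434, 0.1479, 0.0744]
tcp_rot: [0.741, 3.05, 0.002]
force: [-0.2, -0.3, 0.8]
opening: 0.999
grip_force: 0.0
```

```bash
python3 - <<'E'
from h import *
st();plan([.542,.1465,.072],152.6)
E
```

```text
t 4.12 p [0.5434 0.1479 0.0744] yaw 152.7 z [ 3.4e-03  5.0e-04 -1.0e+00] q [ 0.2   0.26  1.49 -0.    1.39 -0.89] F [-0.2 -0.3  0.8] T [-0.   -0.07  0.05] op 0.999 g 0.0
row [ 0.0022 -0.0062  0.0079] [0.0006 0.0009 0.0005] rows>= 0.04948319779322597
```

Call:
{"method": "send_rows", "body": {
  "deltas": [
    [0,0.002,-0.002,0.002,0,0,0],
    [0.7,0.002,-0.002,0.002,0,0,0],
    [1,0.002,-0.002,0.002,0,0,0],
    [1,0.002,-0.002,0.002,0,0,0],
    [1,0.002,-0.002,0.002,0,0,0],
    [1,0.002,-0.002,0.002,0,0,0],
    [1,0.002,-0.002,0.002,0,0,0],
    [1,0.002,-0.002,0.002,0,0,0]
  ],
  "squeeze": 100
}}

```text
time_s: 5.12
tcp_pos: [0.5411, 0.1481, 0.0718]
tcp_rot: [0.74, 3.053, 0.001]
force: [0.3, 0.5, 4.7]
opening: 0.295
grip_force: 98.6
```

```bash
python3 - <<'E'
from h import *
st()
E
```

```text
t 5.12 p [0.5411 0.1481 0.0718] yaw 152.75 z [ 8.e-04  2.e-04 -1.e+00] q [ 0.2   0.26  1.49  0.    1.39 -0.89] F [0.3 0.5 4.7] T [ 0.1   0.03 -0.02] op 0.295 g 98.6172616481781
```

Call:
{"method": "send_rows", "body": {
  "deltas": [
    [1,0,0,-0.1,0,0,0],
    [1,0,0,-0.25,0,0,0],
    [1,0,0,-0.42,0,0,0],
    [1,0,0,-0.42,0,0,0],
    [1,0,0,-0.42,0,0,0]
  ]
}}

```text
time_s: 5.75
tcp_pos: [0.5401, 0.1477, 0.1954]
tcp_rot: [-0.74, -3.05, 0.002]
force: [-0.3, 0.1, -3.1]
opening: 0.293
grip_force: 98.5
```

```bash
python3 - <<'E'
from h import *
st();plan([.530,-.10,.2],120)
E
```

```text
t 5.75 p [0.5401 0.1477 0.1954] yaw 152.74 z [-3.1e-03 -8.0e-04 -1.0e+00] q [ 0.2   0.17  1.35 -0.    1.63 -0.89] F [-0.3  0.1 -3.1] T [ 0.03  0.03 -0.04] op 0.293 g 98.51141810417175
row [-0.3483 -0.7495 -0.0146] [-0.0009 -0.0005  0.1819] rows>= 3.96784675766685
```

Call:
{"method": "send_rows", "body": {
  "deltas": [
    [1,-0.35,-0.75,0,0,0,0.182],
    [1,-0.35,-0.75,0,0,0,0.182],
    [1,-0.35,-0.75,0,0,0,0.182],
    [1,-0.35,-0.75,0,0,0,0.182],
    [1,-0.35,-0.75,0,0,0,0.182],
    [1,-0.35,-0.75,0,0,0,0.182]
  ]
}}

```text
time_s: 6.5
tcp_pos: [0.5304, -0.0998, 0.1952]
tcp_rot: [-1.57, -2.717, 0.001]
force: [0.1, 0.6, -3.3]
opening: 0.298
grip_force: 99.3
```

```bash
python3 - <<'E'
from h import *
st();plan([.530,-.1715,.155],108.5)
E
```

```text
t 6.5 p [ 0.5304 -0.0998  0.1952] yaw 119.96 z [-0.0037  0.0013 -1.    ] q [-0.25  0.11  1.41  0.    1.62 -0.78] F [ 0.1  0.6 -3.3] T [-0.01  0.05  0.02] op 0.298 g 99.25224423408508
row [-0.2068 -0.1201  0.1338] [-0.0009 -0.0009  0.0637] rows>= 1.3151291432710719
```

Call:
{"method": "send_rows", "body": {
  "deltas": [
    [1,-0.207,-0.12,0.134,0,0,0.064],
    [1,-0.207,-0.12,0.134,0,0,0.064],
    [1,-0.207,-0.12,0.134,0,0,0.064],
    [1,-0.207,-0.12,0.134,0,0,0.064],
    [1,-0.207,-0.12,0.134,0,0,0.064]
  ]
}}

```text
time_s: 7.12
tcp_pos: [0.5316, -0.1708, 0.1581]
tcp_rot: [1.833, 2.55, 0.001]
force: [-0.0, 0.0, -2.7]
opening: 0.291
grip_force: 99.1
```

```bash
python3 - <<'E'
from h import *
w=grab('wrist');s=grab('side');t=grab('top');st()
def c(f,p,w,h,k):
    p=proj(f,p).round().astype(int);u,v=max(0,p[0]-w//2),max(0,p[1]-h//2)
    a=f['color'][v:v+h,u:u+w,::-1];print(f['name'],u,v,k)
    a=cv2.resize(a,(w*k,h*k),interpolation=cv2.INTER_CUBIC);return np.clip(a.astype(float)*(1.5 if k>3 else 1.2),0,255).astype(np.uint8)
P=(.53,-.1715,.085)
a=c(s,P,80,120,5);b=c(w,P,200,200,2)
im=np.zeros((600,800,3),np.uint8);im[:a.shape[0],:400]=a;im[:b.shape[0],400:]=b
cv2.imwrite('pics/c2.png',im)
E
```

```text
t 7.28 p [ 0.5313 -0.1713  0.1577] yaw 108.54 z [ 9.e-04 -3.e-04 -1.e+00] q [-0.38  0.18  1.41  0.    1.55 -0.7 ] F [ 0.2  0.7 -2.8] T [ 0.01  0.02 -0.  ] op 0.292 g 99.08623695373535
side 225 185 5
wrist 174 115 2
```

View pics/c2.png

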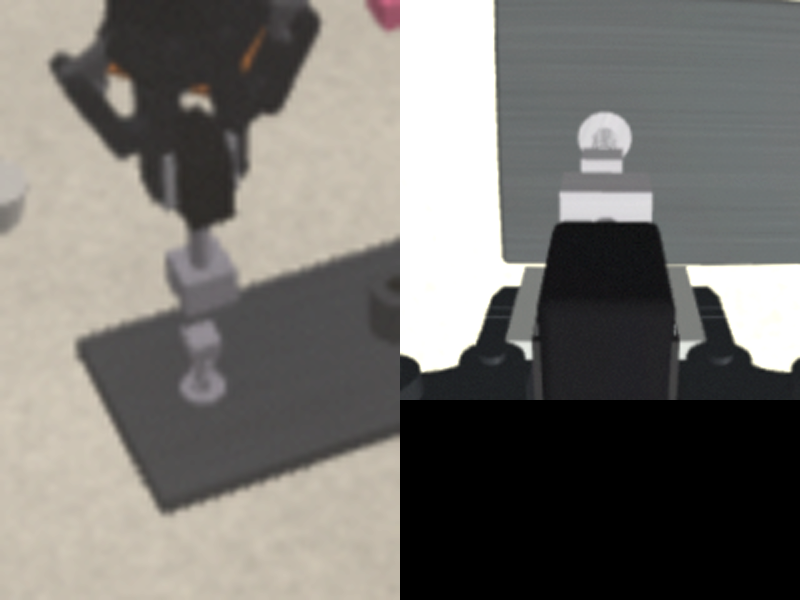

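The wrist crop shows the socket's +x face, with its mouth edge at y≈173 and its upper edge at y≈192, spanning x 560–652. The head's near top edge is at y≈158 (x 581–622), and the washer is centred at (605,137).

```bash
python3 - <<'E'
from h import *
from scipy.optimize import least_squares
np.set_printoptions(precision=4,suppress=True)
f=load('last_wrist.npy');s=load('last_side.npy')
U=lambda x,y:(174+(x-400+.5)/2-.5,115+(y+.5)/2-.5)
S=ctrl.sense();p0=S['tcp_pos'];M=Rm(S['tcp_rot'])
obs=[(U(560,173),(.0142,-1,0)),(U(652,173),(.0142,1,0)),(U(559,192),(.0142,-1,.021)),(U(653,192),(.0142,1,.021))]
def pt(d,l): # d: dx,dy,mouth dist from tcp along z
    return p0+M@np.array([d[0]+l[0],d[1]+l[1]*.0142,d[2]-l[2]])
best=None
for sg in (1,-1):
    r=least_squares(lambda d:np.concatenate([proj(f,pt(d,(l[0],l[1]*sg,l[2])))-o for o,l in obs]),[0,0,.067],x_scale=.01)
    if best is None or r.cost<best[0]: best=(r.cost,sg,r.x,r.fun)
print(best); 
for dz in (.0668,):
    r=least_squares(lambda d:np.concatenate([proj(f,pt((d[0],d[1],dz),(l[0],l[1]*best[1],l[2])))-o for o,l in obs]),[0,0],x_scale=.01);print('fixz',r.x,r.fun)
m=p0+M@np.array([r.x[0],r.x[1],.0668]);print('mouth',m)
# side check: socket projected
print('side mouth proj',(proj(s,m)-[225,185])*5,'socket top centre',(proj(s,m+[0,0,.021])-[225,185])*5)
a,b=atz(f,*U(581,158),.0587),atz(f,*U(622,158),.0587);d=M.T@np.array([0,0,0])
e=(a+b)/2;print('head edge',e,np.linalg.norm(a-b),'centre',e-M[:,0]*.008)
print('hole',atz(f,*U(605,137),.0165),'side hole',atz(s,225+203/5,185+386/5,.0165))
E
```

```text
(np.float64(2.2092390482618773), 1, array([0.0005, 0.0007, 0.0589]), array([ 1.0565, -0.5418, -1.1419, -0.5269, -0.6517,  0.4787,  0.7291,
        0.4916]))
fixz [-0.0021  0.0007] [ 1.8911 -0.3421 -1.9737 -0.3279  0.3586  0.2581 -0.2848  0.2705]
mouth [ 0.5327 -0.1731  0.0909]
side mouth proj [203.7257 291.0295] socket top centre [202.0229 261.1248]
head edge [ 0.528  -0.1641  0.0587] 0.015824095856567452 centre [ 0.5305 -0.1717  0.0587]
hole [ 0.53   -0.1658  0.0165] side hole [ 0.5296 -0.168   0.0165]
```

```bash
cat >> h.py <<'E'
HEAD=np.array([.5305,-.1717,.0587]);HOLE=np.array([.5300,-.1662,.014]);D=np.array([-.0021,.0007,.0668])
def tcp_for(mouth,yaw,tilt): return np.array(mouth)-Rt(yaw,tilt)@D
def mouth_now():
    s=ctrl.sense();M=Rm(s['tcp_rot']);m=s['tcp_pos']+M@D;print('mouth',np.round(m,4),'roof',np.round(m-M[:,2]*.015,4),'axis',np.round(-M[:,2],4))
E
python3 - <<'E'
from h import *
st();mouth_now()
tl=(.11,.01,0);a=R.from_rotvec(tl).apply([0,0,1]);print(a)
for k in (.010,-.004,-.015): plan(tcp_for(HEAD+a*k,108.5,tl),108.5,tl)
E
```

```text
t 7.28 p [ 0.5313 -0.1713  0.1577] yaw 108.54 z [ 9.e-04 -3.e-04 -1.e+00] q [-0.38  0.18  1.41  0.    1.55 -0.7 ] F [ 0.2  0.7 -2.8] T [ 0.01  0.02 -0.  ] op 0.292 g 99.08623695373535
mouth [ 0.5327 -0.1731  0.0909] roof [ 0.5327 -0.1731  0.1059] axis [-9.e-04  3.e-04  1.e+00]
[ 0.00997968 -0.10977647  0.9939062 ]
row [-0.0207 -0.0118  0.075 ] [-0.0079  0.0344  0.0002] rows>= 0.5935755916428452
row [-0.0157 -0.0107  0.1214] [-0.0079  0.0344  0.0002] rows>= 0.5935755916428452
row [-0.0117 -0.0098  0.1578] [-0.0079  0.0344  0.0002] rows>= 0.7610724359410884
```

Call:
{"method": "send_rows", "body": {
  "deltas": [
    [1,-0.021,-0.012,0.03,-0.008,0.034,0],
    [1,-0.021,-0.012,0.075,-0.008,0.034,0],
    [1,-0.021,-0.012,0.075,-0.008,0.034,0],
    [1,-0.021,-0.012,0.075,-0.008,0.034,0],
    [1,-0.021,-0.012,0.075,-0.008,0.034,0],
    [1,-0.021,-0.012,0.075,-0.008,0.034,0]
  ]
}}

```text
time_s: 8.02
tcp_pos: [0.5298, -0.1788, 0.1352]
tcp_rot: [-1.792, -2.49, -0.127]
force: [-0.2, -0.1, -2.3]
opening: 0.293
grip_force: 99.2
```

```bash
python3 - <<'E'
from h import *
w=grab('wrist');s=grab('side');st();mouth_now()
def c(f,p,w,h,k):
    p=proj(f,p).round().astype(int);u,v=max(0,p[0]-w//2),max(0,p[1]-h//2)
    a=f['color'][v:v+h,u:u+w,::-1];print(f['name'],u,v,k)
    a=cv2.resize(a,(w*k,h*k),interpolation=cv2.INTER_CUBIC);return np.clip(a.astype(float)*1.2,0,255).astype(np.uint8)
P=(.53,-.1715,.065)
cv2.imwrite('pics/c3.png',np.hstack([c(s,P,50,75,8),c(w,P,100,150,4)]))
tl=(.11,.01,0);a=R.from_rotvec(tl).apply([0,0,1])
for k in (-.004,-.015): plan(tcp_for(HEAD+a*k,108.5,tl),108.5,tl)
E
```

```text
t 8.12 p [ 0.5297 -0.179   0.135 ] yaw 108.56 z [-0.0096  0.1086 -0.994 ] q [-0.44  0.23  1.4   0.09  1.57 -0.76] F [ 0.2 -0.1 -3.2] T [-0.13 -0.01  0.08] op 0.29 g 99.19463396072388
mouth [ 0.5304 -0.1735  0.0684] roof [ 0.5306 -0.1751  0.0833] axis [ 0.0096 -0.1086  0.994 ]
side 240 213 8
wrist 227 141 4
row [0.0017 0.0013 0.046 ] [ 0.      0.0004 -0.0001] rows>= 0.22113976722314
row [0.0018 0.0013 0.0827] [ 0.      0.0004 -0.0001] rows>= 0.3970350326826741
```

View pics/c3.png

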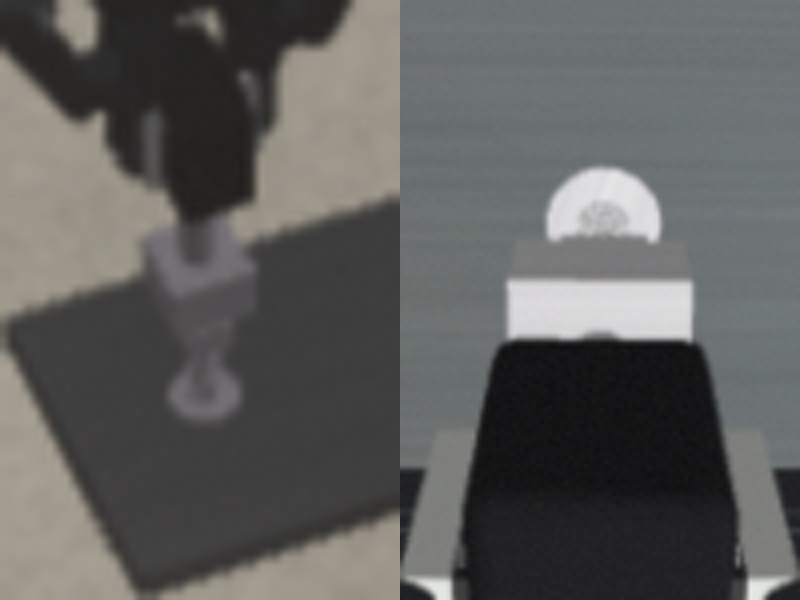

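The socket sits centred over the head: the head's edge spans x≈560–645 at y≈238 and the socket spans 510–692. I'll descend in steps.

Call:
{"method": "send_rows", "body": {
  "deltas": [
    [1,0.002,0.001,0.025,0,0,0],
    [1,0.002,0.001,0.046,0,0,0],
    [1,0.002,0.001,0.046,0,0,0],
    [1,0.002,0.001,0.046,0,0,0]
  ]
}}

```text
time_s: 8.62
tcp_pos: [0.5295, -0.1769, 0.121]
tcp_rot: [-1.792, -2.489, -0.127]
force: [-1.0, -1.0, -1.6]
opening: 0.289
grip_force: 99.2
```

Call:
{"method": "send_rows", "body": {
  "deltas": [
    [1,0,0,0.01,0,0,0],
    [1,0,0,0.02,0,0,0],
    [1,0,0,0.02,0,0,0]
  ]
}}

```text
time_s: 9.0
tcp_pos: [0.5294, -0.1761, 0.1147]
tcp_rot: [-1.792, -2.488, -0.127]
force: [-0.0, 0.2, -2.1]
opening: 0.297
grip_force: 99.2
```

```bash
python3 - <<'E'
from h import *
st();mouth_now()
E
```

```text
t 9.0 p [ 0.5294 -0.1761  0.1147] yaw 108.55 z [-0.0104  0.1092 -0.994 ] q [-0.44  0.25  1.42  0.09  1.53 -0.76] F [-0.   0.2 -2.1] T [-0.09 -0.08 -0.05] op 0.297 g 99.21488642692566
mouth [ 0.53   -0.1706  0.0481] roof [ 0.5302 -0.1722  0.063 ] axis [ 0.0104 -0.1092  0.994 ]
```

Call:
{"method": "send_rows", "body": {
  "deltas": [
    [1,0,0,0.006,0,0,0],
    [1,0,0,0.01,0,0,0],
    [1,0,0,0.01,0,0,0],
    [1,0,0,0.01,0,0,0]
  ]
}}

```text
time_s: 9.5
tcp_pos: [0.5295, -0.1759, 0.1122]
tcp_rot: [-1.793, -2.489, -0.127]
force: [0.3, 1.0, -2.5]
opening: 0.291
grip_force: 99.2
```

Call:
{"method": "send_rows", "body": {
  "deltas": [
    [1,0,0,0.003,0,0,0],
    [1,0,0,0.003,0,0,0],
    [1,0,0,0.003,0,0,0]
  ]
}}

```text
time_s: 9.88
tcp_pos: [0.5295, -0.1758, 0.1112]
tcp_rot: [-1.793, -2.489, -0.127]
force: [0.3, -0.1, -2.8]
opening: 0.293
grip_force: 99.2
```

Call:
{"method": "send_rows", "body": {
  "deltas": [
    [1,0,0,0.003,0,0,0],
    [1,0,0,0.003,0,0,0],
    [1,0,0,0.003,0,0,0]
  ]
}}

```text
time_s: 10.25
tcp_pos: [0.5295, -0.1757, 0.1103]
tcp_rot: [-1.793, -2.489, -0.127]
force: [-0.6, 0.0, -2.7]
opening: 0.291
grip_force: 99.2
```

```bash
python3 - <<'E'
from h import *
st();mouth_now()
E
```

```text
t 10.25 p [ 0.5295 -0.1757  0.1103] yaw 108.55 z [-0.0099  0.109  -0.994 ] q [-0.43  0.25  1.43  0.09  1.52 -0.76] F [-0.6  0.  -2.7] T [-0.05 -0.08 -0.03] op 0.291 g 99.2061173915863
mouth [ 0.5301 -0.1702  0.0437] roof [ 0.5303 -0.1718  0.0586] axis [ 0.0099 -0.109   0.994 ]
```

Call:
{"method": "send_rows", "body": {
  "deltas": [
    [1,0,0,0.002,0,0,0],
    [1,0,0,0.002,0,0,0],
    [1,0,0,0.002,0,0,0]
  ]
}}

```text
time_s: 10.62
tcp_pos: [0.5296, -0.1757, 0.1101]
tcp_rot: [-1.793, -2.489, -0.127]
force: [-1.0, -0.0, 0.5]
opening: 0.292
grip_force: 99.6
```

Call:
{"method": "send_rows", "body": {
  "deltas": [
    [1,0,0,0.002,0,0,0],
    [1,0,0,0.002,0,0,0],
    [1,0,0,0.002,0,0,0]
  ]
}}

```text
time_s: 11.0
tcp_pos: [0.5297, -0.1758, 0.1099]
tcp_rot: [-1.793, -2.49, -0.127]
force: [-1.5, 0.2, 5.7]
opening: 0.293
grip_force: 100.2
```

Call:
{"method": "send_rows", "body": {
  "deltas": [
    [1,0,0,0.002,0,0,0],
    [1,0,0,0.002,0,0,0],
    [1,0,0,0.002,0,0,0]
  ]
}}

```text
time_s: 11.38
tcp_pos: [0.5298, -0.1758, 0.1098]
tcp_rot: [-1.793, -2.49, -0.128]
force: [-1.5, -0.1, 8.1]
opening: 0.293
grip_force: 100.6
```

```bash
python3 - <<'E'
from h import *
np.set_printoptions(precision=4,suppress=True)
f=load('last_wrist.npy');g=load('w_screw.npy')
U=lambda x,y:(227+(x-400+.5)/4-.5,141+(y+.5)/4-.5)
V=lambda x,y:(197+(x+.5)/5-.5,38+(y+.5)/5-.5)
for z in (.0145,.0165):
  a,b,c=[atz(f,*U(*p),z) for p in ((547,222),(661,222),(604,166))]
  d=np.linalg.norm(a-b);m=(a+b)/2;n=c-m;n/=np.linalg.norm(n)
  print(z,'diam',d,'centre by top',c-n*d/2,'speckle',atz(f,*U(603,218),z))
  a,b,c=[atz(g,*V(*p),z) for p in ((316,272),(505,272),(410,179))]
  d=np.linalg.norm(a-b);m=(a+b)/2;n=c-m;n/=np.linalg.norm(n)
  print(z,'diam',d,'centre by top',c-n*d/2)
st();mouth_now()
E
```

```text
0.0145 diam 0.024076321246473863 centre by top [ 0.5301 -0.1662  0.0145] speckle [ 0.5296 -0.1654  0.0145]
0.0145 diam 0.024513816461398337 centre by top [ 0.53   -0.1665  0.0145]
0.0165 diam 0.023897956445003737 centre by top [ 0.5299 -0.1659  0.0165] speckle [ 0.5294 -0.165   0.0165]
0.0165 diam 0.024285431275936294 centre by top [ 0.5299 -0.1665  0.0165]
t 11.38 p [ 0.5298 -0.1758  0.1098] yaw 108.55 z [-0.0084  0.1082 -0.9941] q [-0.43  0.25  1.43  0.09  1.52 -0.76] F [-1.5 -0.1  8.1] T [0.13 0.55 0.06] op 0.293 g 100.57504177093506
mouth [ 0.5306 -0.1703  0.0432] roof [ 0.5307 -0.1719  0.0581] axis [ 0.0084 -0.1082  0.9941]
```

```bash
python3 - <<'E'
from h import *
ref=([.5295,-.1755,.1085],Rt(108.55,(.109,.0099,0)))
H=np.array([.5301,-.1664,.014])
for k in (.75,.5,.25,0):
    tl=np.array([.109,.0099,0])*k;a=R.from_rotvec(tl).apply([0,0,1])
    roof=H+a*.0444+np.array([0,.0006,-.0013]); plan(tcp_for(roof-a*.015,108.55,tl),108.55,tl,ref)
E
```

```text
row [0.0114 0.0038 0.0005] [ 0.002  -0.0085  0.    ] rows>= 0.14651744175456946
row [0.0199 0.0058 0.0011] [ 0.004  -0.0169  0.    ] rows>= 0.2930348835091389
row [0.0285 0.0078 0.0018] [ 0.006  -0.0254 -0.    ] rows>= 0.4395523252637086
row [0.0369 0.0098 0.0029] [ 0.0081 -0.0339  0.    ] rows>= 0.586069767018278
```

Call:
{"method": "send_rows", "body": {
  "deltas": [
    [1,0.011,0.003,0.0003,0.002,-0.0085,0],
    [1,0.02,0.005,0.001,0.004,-0.017,0],
    [1,0.02,0.005,0.001,0.004,-0.017,0],
    [1,0.02,0.005,0.001,0.004,-0.017,0]
  ]
}}

```text
time_s: 11.88
tcp_pos: [0.5295, -0.17, 0.1102]
tcp_rot: [-1.816, -2.522, -0.064]
force: [-2.2, -1.7, 6.6]
opening: 0.285
grip_force: 100.4
```

```bash
python3 - <<'E'
from h import *
st();mouth_now()
E
```

```text
t 11.88 p [ 0.5295 -0.17    0.1102] yaw 108.49 z [-0.003   0.0526 -0.9986] q [-0.4   0.23  1.46  0.05  1.48 -0.73] F [-2.2 -1.7  6.6] T [-0.32  0.43  0.05] op 0.285 g 100.35552263259888
mouth [ 0.5306 -0.1682  0.0434] roof [ 0.5306 -0.169   0.0584] axis [ 0.003  -0.0526  0.9986]
```

Good: sideways force is −1.7 N in y, so the screw is rocking along. I'll finish bringing it upright.

Call:
{"method": "send_rows", "body": {
  "deltas": [
    [1,0.0085,0.002,0.0005,0.002,-0.0085,0],
    [1,0.017,0.004,0.001,0.004,-0.017,0],
    [1,0.017,0.004,0.001,0.004,-0.017,0],
    [1,0.017,0.004,0.001,0.004,-0.017,0]
  ]
}}

```text
time_s: 12.38
tcp_pos: [0.5292, -0.1647, 0.1104]
tcp_rot: [1.834, 2.547, -0.0]
force: [-0.6, -0.9, 7.5]
opening: 0.292
grip_force: 100.4
```

```bash
python3 - <<'E'
from h import *
w=grab('wrist');s=grab('side');st();mouth_now()
def c(f,p,w,h,k):
    p=proj(f,p).round().astype(int);u,v=max(0,p[0]-w//2),max(0,p[1]-h//2)
    a=f['color'][v:v+h,u:u+w,::-1];print(f['name'],u,v,k)
    a=cv2.resize(a,(w*k,h*k),interpolation=cv2.INTER_CUBIC);return np.clip(a.astype(float)*1.3,0,255).astype(np.uint8)
P=(.53,-.1665,.04)
cv2.imwrite('pics/c4.png',np.hstack([c(s,P,40,60,10),c(w,P,100,150,4)]))
for z in (.014,.0165): print((proj(s,(.53,-.1664,z))),proj(w,(.53,-.1664,z)))
E
```

```text
t 12.47 p [ 0.5292 -0.1647  0.1104] yaw 108.47 z [ 0.0025 -0.0019 -1.    ] q [-0.37  0.2   1.48 -0.    1.46 -0.69] F [-0.9 -1.4  7.6] T [-0.27  0.26  0.05] op 0.288 g 100.35551190376282
mouth [ 0.5307 -0.1666  0.0436] roof [ 0.5306 -0.1666  0.0586] axis [-0.0025  0.0019  1.    ]
side 245 226 10
wrist 226 143 4
[265.7645567  262.42066608] [276.42746241 206.2333643 ]
[265.72593711 261.76381663] [276.43659089 207.25639365]
```

View pics/c4.png

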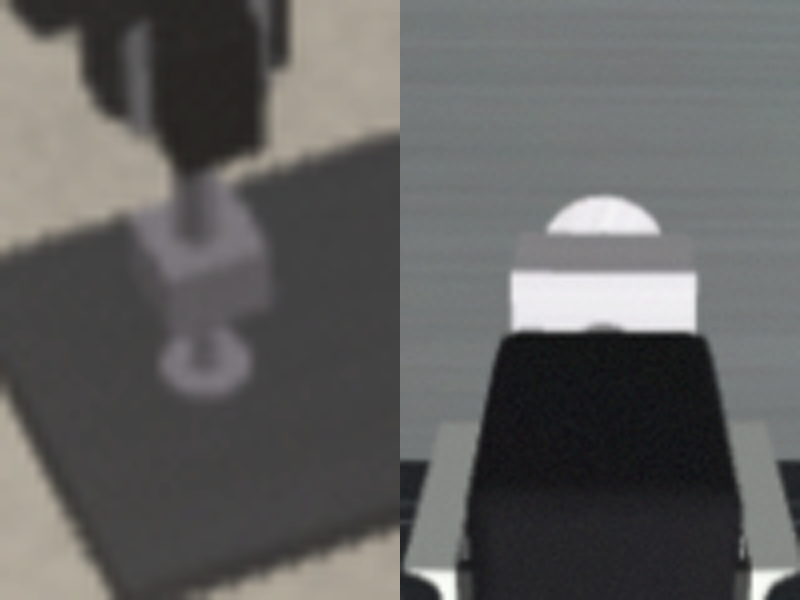

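The driver is upright on the head, with the roof at z=.0586 over the hole and about 10 N of pressing. Now I'll turn it clockwise about the socket axis, following the sink.

Call:
{"method": "send_rows", "body": {
  "deltas": [
    [1,0,0.0006,0,0,0,0.027],
    [1,0.0003,0.0012,0,0,0,0.054],
    [1,0.0004,0.0019,0.0003,0,0,0.081],
    [1,0.0003,0.0025,0.0006,0,0,0.108],
    [1,0.0003,0.0036,0.001,0,0,0.159],
    [1,0.0003,0.0036,0.001,0,0,0.159]
  ]
}}

```text
time_s: 13.22
tcp_pos: [0.5304, -0.1644, 0.11]
tcp_rot: [2.408, 2.012, 0.002]
force: [0.6, -0.1, 5.7]
opening: 0.289
grip_force: 100.4
```

```bash
python3 - <<'E'
from h import *
st();mouth_now()
E
```

```text
t 13.22 p [ 0.5304 -0.1644  0.11  ] yaw 79.75 z [ 0.003  -0.0021 -1.    ] q [-0.37  0.21  1.48 -0.    1.45 -0.19] F [ 0.6 -0.1  5.7] T [-0.32  0.1   0.08] op 0.289 g 100.35790085792542
mouth [ 0.5309 -0.1667  0.0432] roof [ 0.5308 -0.1667  0.0582] axis [-0.003   0.0021  1.    ]
```

Call:
{"method": "send_rows", "body": {
  "deltas": [
    [1,0.0002,0.0012,0.0006,0,0,0.054],
    [1,0.0003,0.0025,0.0012,0,0,0.108],
    [1,0.0003,0.0036,0.0018,0,0,0.159],
    [1,0.0003,0.0036,0.0018,0,0,0.159]
  ]
}}

```text
time_s: 13.72
tcp_pos: [0.5313, -0.1646, 0.1095]
tcp_rot: [2.831, 1.354, 0.002]
force: [-0.1, -2.4, 6.8]
opening: 0.29
grip_force: 100.4
```

```bash
python3 - <<'E'
from h import *
st();mouth_now()
E
```

```text
t 13.72 p [ 0.5313 -0.1646  0.1095] yaw 51.13 z [ 0.0026 -0.0022 -1.    ] q [-0.37  0.21  1.48 -0.    1.45  0.31] F [-0.1 -2.4  6.8] T [-0.5   0.27  0.11] op 0.29 g 100.41462779045105
mouth [ 0.5307 -0.1668  0.0428] roof [ 0.5307 -0.1668  0.0578] axis [-0.0026  0.0022  1.    ]
```

Call:
{"method": "send_rows", "body": {
  "deltas": [
    [1,0.0002,0.0012,0.0006,0,0,0.054],
    [1,0.0003,0.0025,0.0012,0,0,0.108],
    [1,0.0003,0.0036,0.0018,0,0,0.159],
    [1,0,0.0047,0.0024,0,0,0.21],
    [1,0,0.0047,0.0024,0,0,0.21]
  ]
}}

```text
time_s: 14.35
tcp_pos: [0.5322, -0.1655, 0.1089]
tcp_rot: [3.118, 0.364, 0.003]
force: [-1.9, -1.4, 8.4]
opening: 0.291
grip_force: 100.6
```

```bash
python3 - <<'E'
from h import *
st();mouth_now()
E
```

```text
t 14.35 p [ 0.5322 -0.1655  0.1089] yaw 13.32 z [ 0.002  -0.0023 -1.    ] q [-0.37  0.21  1.47 -0.    1.45  0.97] F [-1.9 -1.4  8.4] T [-0.43  0.6   0.09] op 0.291 g 100.57952642440796
mouth [ 0.5304 -0.1668  0.0421] roof [ 0.5304 -0.1668  0.0571] axis [-0.002   0.0023  1.    ]
```

Call:
{"method": "send_rows", "body": {
  "deltas": [
    [1,0,0,0,0,0,0],
    [1,0,0,-0.005,0,0,0],
    [1,0,0,-0.02,0,0,0],
    [1,0,0,-0.05,0,0,0],
    [1,0,0,-0.12,0,0,0],
    [1,0,0,-0.3,0,0,0],
    [1,0,0,-0.3,0,0,0],
    [1,0,0,-0.3,0,0,0]
  ]
}}

```text
time_s: 15.35
tcp_pos: [0.5314, -0.1642, 0.1971]
tcp_rot: [-3.119, -0.368, 0.001]
force: [0.3, 0.1, -3.5]
opening: 0.293
grip_force: 99.6
```

```bash
python3 - <<'E'
from h import *
w=grab('wrist');s=grab('side');t=grab('top');st();mouth_now()
def c(f,p,w,h,k):
    p=proj(f,p).round().astype(int);u,v=max(0,p[0]-w//2),max(0,p[1]-h//2)
    a=f['color'][v:v+h,u:u+w,::-1];print(f['name'],u,v,k)
    a=cv2.resize(a,(w*k,h*k),interpolation=cv2.INTER_CUBIC);return np.clip(a.astype(float)*1.3,0,255).astype(np.uint8)
P=(.53,-.1665,.05)
cv2.imwrite('pics/c5.png',np.hstack([c(s,P,50,75,8),c(w,P,200,300,2)]))
plan([.53,-.03,.2],80)
E
```

```text
t 15.5 p [ 0.531  -0.1643  0.1956] yaw 13.44 z [-0.003   0.0013 -1.    ] q [-0.37  0.15  1.36  0.    1.63  0.97] F [-0.6  0.2 -2.9] T [-0.04  0.02 -0.01] op 0.291 g 99.61735010147095
mouth [ 0.5289 -0.1653  0.1288] roof [ 0.5289 -0.1654  0.1438] axis [ 0.003  -0.0013  1.    ]
side 240 216 8
wrist 178 40 2
row [ 0.1008 -0.4361 -0.0139] [-0.001   0.0004 -0.3698] rows>= 6.220620650027815
```

View pics/c5.png

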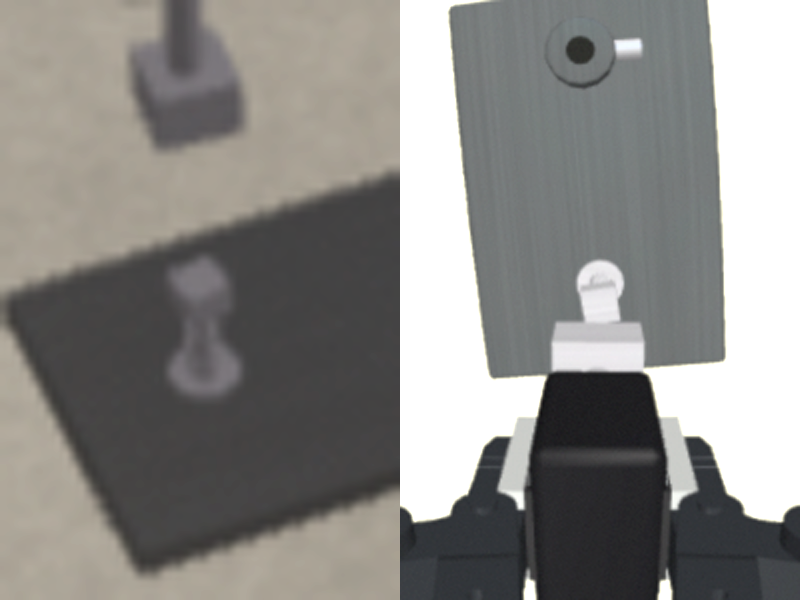

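```bash
python3 - <<'E'
from h import *
np.set_printoptions(precision=4,suppress=True)
f=load('last_wrist.npy');s=load('last_side.npy')
U=lambda x,y:(178+(x-400+.5)/2-.5,40+(y+.5)/2-.5)
print('side head',[atz(s,240+198/8,216+y/8,.0575) for y in (272,276)],'hole',atz(s,240+204/8,216+368/8,.0145))
a,b=atz(f,*U(581,294),.0575),atz(f,*U(616,287),.0575);d=b-a
e=(a+b)/2;n=np.array([d[1],-d[0],0])/np.linalg.norm(d)
print(np.linalg.norm(d),np.degrees(np.arctan2(d[1],d[0]))%90,'centre',e-n*.008,e+n*.008,'hole',atz(f,*U(600,283),.0145))
E
```

```text
side head [array([ 0.5293, -0.1634,  0.0575]), array([ 0.5292, -0.1653,  0.0575])] hole [ 0.5294 -0.1653  0.0145]
0.01595986459988259 25.09471920969449 centre [ 0.5439 -0.1609  0.0575] [ 0.5294 -0.1676  0.0575] hole [ 0.5301 -0.1667  0.0145]
```

```bash
python3 - <<'E'
from h import *
plan([.535,.03,.2],-10);p=tcp_for((.5421,.1470,.133),-26.4,(0,0,0));print(p)
plan(p,-26.4,ref=([.535,.03,.2],Rt(-10)))
E
```

```text
row [ 0.1635 -0.6267 -0.0137] [-0.0004  0.001   0.1302] rows>= 3.1096764467073186
[0.54429224 0.14669326 0.1998    ]
row [-0.037  -0.3884  0.0007] [0.     0.     0.0911] rows>= 1.8730051084707904
```

Call:
{"method": "send_rows", "body": {
  "deltas": [
    [1,0.163,-0.627,-0.014,0,0.001,0.13],
    [1,0.163,-0.627,-0.014,0,0.001,0.13],
    [1,0.163,-0.627,-0.014,0,0.001,0.13],
    [1,0.163,-0.627,-0.014,0,0.001,0.13],
    [1,0.163,-0.627,-0.014,0,0.001,0.13]
  ]
}}

```text
time_s: 16.12
tcp_pos: [0.5352, 0.0304, 0.2007]
tcp_rot: [3.13, -0.269, 0.002]
force: [-0.0, 0.6, -2.1]
opening: 0.292
grip_force: 99.8
```

Call:
{"method": "send_rows", "body": {
  "deltas": [
    [1,-0.037,-0.388,0,0,0,0.091],
    [1,-0.037,-0.388,0,0,0,0.091],
    [1,-0.037,-0.388,0,0,0,0.091],
    [1,-0.037,-0.388,0,0,0,0.091],
    [1,-0.037,-0.388,0,0,0,0.091]
  ]
}}

```text
time_s: 16.75
tcp_pos: [0.545, 0.1444, 0.2014]
tcp_rot: [-3.058, 0.719, -0.005]
force: [-0.1, -0.8, -2.8]
opening: 0.297
grip_force: 100.2
```

```bash
python3 - <<'E'
from h import *
st();mouth_now()
plan(tcp_for((.5421,.1470,.055),-26.4,(0,0,0)),-26.4)
plan(tcp_for((.5421,.1470,.0065),-26.4,(0,0,0)),-26.4)
E
```

```text
t 16.75 p [0.545  0.1444 0.2014] yaw -26.46 z [ 2.9e-03 -5.0e-04 -1.0e+00] q [ 0.19  0.17  1.33 -0.    1.64  2.23] F [-0.1 -0.8 -2.8] T [ 0.   -0.02 -0.01] op 0.297 g 100.16282558441162
mouth [0.543  0.1447 0.1346] roof [0.5429 0.1447 0.1496] axis [-2.9e-03  5.0e-04  1.0e+00]
row [-0.0062 -0.0056  0.2652] [-0.0003 -0.0009 -0.0003] rows>= 1.273810947191198
row [-0.0067 -0.0055  0.4269] [-0.0003 -0.0009 -0.0003] rows>= 2.049590709126459
```

Call:
{"method": "send_rows", "body": {
  "deltas": [
    [1,-0.003,-0.003,0.1,0,0,0],
    [1,-0.003,-0.003,0.22,0,0,0],
    [1,-0.003,-0.003,0.22,0,0,0],
    [1,-0.003,-0.003,0.22,0,0,0],
    [1,-0.003,-0.003,0.22,0,0,0]
  ]
}}

```text
time_s: 17.38
tcp_pos: [0.5456, 0.1473, 0.1378]
tcp_rot: [-3.057, 0.716, -0.01]
force: [0.7, 0.4, -2.4]
opening: 0.29
grip_force: 100.0
```

```bash
python3 - <<'E'
from h import *
st();mouth_now()
plan(tcp_for((.5421,.1470,.0065),-26.4,(0,0,0)),-26.4)
E
```

```text
t 17.38 p [0.5456 0.1473 0.1378] yaw -26.37 z [ 6.6e-03  7.0e-04 -1.0e+00] q [ 0.2   0.21  1.42 -0.    1.51  2.23] F [ 0.7  0.4 -2.4] T [ 0.03 -0.01  0.01] op 0.29 g 100.01561522483826
mouth [0.5438 0.1477 0.0709] roof [0.5437 0.1477 0.0859] axis [-6.6e-03 -7.0e-04  1.0e+00]
row [-0.004   0.0046  0.2148] [-0.0011 -0.0018  0.0002] rows>= 1.0316183993174213
```

Call:
{"method": "send_rows", "body": {
  "deltas": [
    [1,-0.003,0.003,0.05,0,0,0],
    [1,-0.003,0.003,0.13,0,0,0],
    [1,-0.003,0.003,0.18,0,0,0],
    [1,-0.003,0.003,0.2,0,0,0],
    [1,-0.003,0.003,0.2,0,0,0],
    [1,-0.003,0.003,0.2,0,0,0]
  ]
}}

```text
time_s: 18.12
tcp_pos: [0.5441, 0.1471, 0.0765]
tcp_rot: [-3.058, 0.716, -0.007]
force: [0.7, -0.8, -2.6]
opening: 0.291
grip_force: 100.1
```

```bash
python3 - <<'E'
from h import *
st();mouth_now()
E
```

```text
t 18.12 p [0.5441 0.1471 0.0765] yaw -26.35 z [ 4.8e-03  3.0e-04 -1.0e+00] q [ 0.2   0.26  1.48 -0.    1.39  2.23] F [ 0.7 -0.8 -2.6] T [-0.01  0.   -0.  ] op 0.291 g 100.10395288467407
mouth [0.5422 0.1475 0.0097] roof [0.5421 0.1475 0.0247] axis [-4.8e-03 -3.0e-04  1.0e+00]
```

Call:
{"method": "send_rows", "body": {
  "deltas": [
    [1,0,0,0.008,0,0,0],
    [1,0,0,0.013,0,0,0],
    [1,0,0,0.013,0,0,0],
    [1,0,0,0.013,0,0,0]
  ]
}}

```text
time_s: 18.62
tcp_pos: [0.5437, 0.147, 0.0719]
tcp_rot: [-3.058, 0.716, -0.005]
force: [-0.3, 0.4, -2.0]
opening: 0.292
grip_force: 100.5
```

Call:
{"method": "send_rows", "body": {
  "deltas": [
    [0,0,0,0,0,0,0],
    [0,0,0,0,0,0,0],
    [0,0,0,0,0,0,0],
    [0,0,0,0,0,0,0],
    [0,0,0,0,0,0,0],
    [0,0,0,0,0,0,0]
  ]
}}

```text
time_s: 19.38
tcp_pos: [0.5435, 0.147, 0.0717]
tcp_rot: [-3.058, 0.716, -0.005]
force: [-0.2, -0.4, -0.3]
opening: 0.997
grip_force: 0.0
```

Call:
{"method": "send_rows", "body": {
  "deltas": [
    [0,0,0,-0.1,0,0,0],
    [0,0,0,-0.3,0,0,0],
    [0,0,0,-0.5,0,0,0],
    [0,0,0,-0.5,0,0,0],
    [0,0,0,-0.5,0,0,0],
    [0,0,0,-0.5,0,0,0]
  ]
}}

```text
time_s: 20.12
tcp_pos: [0.5424, 0.1469, 0.2195]
tcp_rot: [3.058, -0.716, -0.0]
force: [0.4, 0.8, 0.1]
opening: 0.997
grip_force: 0.0
```

```bash
python3 - <<'E'
from h import *
st();s=grab('side');t=grab('top');w=grab('wrist')
def c(f,p,w,h,W,H):
    p=proj(f,p).round().astype(int);u,v=max(0,p[0]-w//2),max(0,p[1]-h//2)
    a=f['color'][v:v+h,u:u+w,::-1];print(f['name'],u,v)
    return np.clip(cv2.resize(a,(W,H),interpolation=cv2.INTER_CUBIC).astype(float)*1.5,0,255).astype(np.uint8)
L=np.vstack([c(s,(.542,.147,.05),80,60,400,300),c(s,(.53,-.166,.04),80,60,400,300)])
Rr=np.vstack([c(t,(.53,-.166,.04),80,60,400,300),cv2.resize(w['color'][:,:,::-1],(400,300))])
cv2.imwrite('pics/c6.png',np.hstack([L,Rr]))
E
```

```text
t 20.12 p [0.5424 0.1469 0.2195] yaw -26.35 z [-4.e-04 -7.e-04 -1.e+00] q [ 0.2   0.16  1.31 -0.    1.67  2.23] F [0.4 0.8 0.1] T [ 0.02 -0.03  0.01] op 0.997 g 0.0
side 222 151
side 225 225
top 302 205
```

View pics/c6.png

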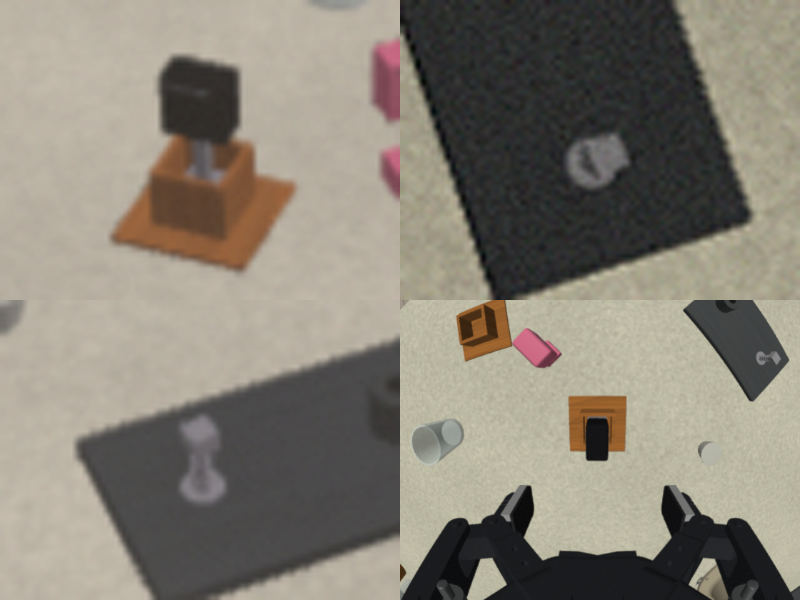

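The driver stands upright in the holder and the screw looks upright. I'll make one quick numeric check of the lean, then hand in.

```bash
python3 - <<'E'
from h import *
t=load('last_top.npy');s=load('last_side.npy')
print(atz(t,302+211/5-.5,205+153/5-.5,.0575),atz(t,302+194/5-.5,205+163/5-.5,.0145))
print(atz(s,225+199/5-.5,225+(432-300)/5-.5,.0575),atz(s,225+203/5-.5,225+(486-300)/5-.5,.0145))
print(ctrl.sign_off())
E
```

```text
[ 0.52870516 -0.16659903  0.0575    ] [ 0.52846353 -0.16575099  0.0145    ]
[ 0.52793815 -0.16663146  0.0575    ] [ 0.52839988 -0.16401629  0.0145    ]
the job is handed in; nothing more can be done
None
```

I've handed the job in; by my camera estimates the screw was turned clockwise about 1.46 rad and leans at most about 0.06 rad (the limit; two views gave 0.02–0.03), and the driver is released and standing in the holder (no verdict came back).

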